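Load two tool hangers onto the bench rail

TASK

Put both tool hangers on the slotted rail: lift each out of its cradle, feed its runner in at the rail's open end and slide it along. The spanner hanger goes first, fully home against the capped end; the screwdriver hanger follows and is closed up against it. Keep the hangers upright, leave the bottle, jar and blocks where they stand, and let go of everything.

Things in the scene. Friction and masses are not known exactly. Their poses are not given: they have to be found in the camera images.
- rail: Fixed level aluminium C-channel, slot up, on two 20 mm posts (feet 90 x 50 mm). 240 mm long along own y, 38 mm wide. Origin: on the bench under its middle; +y to the open end, z up. Inside 30 wide, 16 high; floor 150 above bench; lips 4 thick, tops at 170, slot 15 wide. The -y end has a dark steel cap. Tools on a hanger pass outside the rail and posts.
- rail_mouth (a point): Middle of the channel floor at the open end of the channel proper; y points out of the rail, z up. A lead-in reaches 20 mm further out: side cheeks flared outwards (to about 40 mm apart), slot lips rising to 174 mm above the bench and a floor lip sloping down.
- rail_stop (a point): Middle of the channel floor at the cap's inner face, 240 mm from rail_mouth; y points to the open end. A hanger fully home has its origin 30 mm from here along y; a second one closed up against it, 90 mm.
- spanner_hanger: Loose hanger, about 0.35 kg: black runner 24 (x) x 60 (y) x 10 mm, narrowed towards both ends, neck 8 x 40 rising to 26, crossbar 92 x 30 from 26 to 34, grip tab on top. Flat steel open-ended spanners hang at x = +38 and -38 down to 104 mm below the origin (jaws 38 wide in y). Origin: centre of the runner's underside, z up, y along the runner..
- spanner_tab (a point): Grip point of the spanner hanger, 60 mm above its origin, in its upright aluminium tab: 14 mm thick (x), 36 mm long (y), from 34 to 80 mm above the origin. Grip across the 14 mm, from above, with fingertips above the crossbar top (34 mm). Axes as the hanger's.
- driver_hanger: Loose hanger, about 0.3 kg, of the same sizes and axes as the spanner hanger (runner, neck, crossbar, tab), but carrying two screwdrivers at x = +38 and -38: black round handles 24 mm thick, thin steel blades down to 100 mm below the origin. Origin: centre of the runner's underside.
- driver_tab (a point): Grip point of the screwdriver hanger, 60 mm above its origin, in its tab; tab as on the spanner hanger.
- cradle_a: Fixed dark steel parking cradle on a post: open tray 36 x 50 mm, floor 150 mm above the bench, side rims to 156 mm, foot 80 mm square. A hanger's runner rests in it, y along the cradle's y, and lifts straight out. Holds the spanner hanger; either cradle may stand in either place. Origin on the bench under the post.
- cradle_b: Second parking cradle, same as cradle_a; holds the screwdriver hanger.
- oil_bottle: Loose black bottle, 42 mm across, 115 mm high, standing before the rail near its open end; leave alone. Origin: centre of its underside.
- screw_jar: Loose clear jar, 64 mm across, 70 mm high, behind the rail; leave alone. Origin: centre of its underside.
- steel_block: Loose dark steel block 60 x 100 x 30 mm lying on the bench beyond the rail's open end; leave alone. Origin: centre of its underside.
- wax_block: Loose dark block 50 x 80 x 40 mm, before the rail near its capped end; leave alone. Origin: centre of its underside.
Things that resemble listed ones, but are neither listed nor needed, are in the scene too. Leave any blue or yellow look-alike of the spanner_hanger alone. Leave any brown or pink look-alike of the driver_hanger alone.

How it is judged (in metres and radians):
On the way, in this order (a step that is already met when the one before it is completed fails the run):
1. the spanner hanger's runner is wholly inside the rail (x of spanner_hanger in the frame of rail_stop between -0.006 and 0.006 m and z of spanner_hanger in the frame of rail_stop between -0.004 and 0.006 m and y of spanner_hanger in the frame of rail_mouth below -0.032 m), for 0.1 s.
2. the screwdriver hanger's runner is wholly inside the rail behind it (x of driver_hanger in the frame of rail_stop between -0.006 and 0.006 m and z of driver_hanger in the frame of rail_stop between -0.004 and 0.006 m and y of driver_hanger in the frame of rail_mouth below -0.032 m), for 0.1 s.
At the end, for the whole second after the job is handed in: Both hangers sit at rest in the rail's channel, upright and in line with it (within 0.15 rad, 6 mm to either side, 6 mm in height): the spanner hanger within 6 mm of the capped end, the screwdriver hanger within 7 mm of the spanner hanger (x of spanner_hanger in the frame of rail_stop between -0.006 and 0.006 m and z of spanner_hanger in the frame of rail_stop between -0.004 and 0.006 m and angle between each of spanner_hanger, driver_hanger's own z axis and vertical below 0.15 rad and angle between the y axis of each of spanner_hanger, driver_hanger and the y axis of rail, either way round below 0.15 rad and linear speed of each of spanner_hanger, driver_hanger below 0.02 m/s and x of driver_hanger in the frame of rail_stop between -0.006 and 0.006 m and z of driver_hanger in the frame of rail_stop between -0.004 and 0.006 m and y of spanner_hanger in the frame of rail_stop between 0.026 and 0.036 m and y of driver_hanger in the frame of rail_stop below 0.099 m and distance between spanner_hanger and driver_hanger below 0.067 m); the robot touches nothing.
It fails at once if the bottle or the jar is pushed from its place or tipped (distance of any of oil_bottle, screw_jar from where it was at the start of the episode above 0.02 m or angle between any of oil_bottle, screw_jar's own z axis and vertical above 0.3 rad).
It fails at once if the dark block or the steel block is pushed from its place or tipped (distance of any of wax_block, steel_block from where it was at the start of the episode above 0.02 m or angle between any of wax_block, steel_block's own z axis and vertical above 0.3 rad).
It fails at once if the spanner hanger is tipped over or dropped (angle between spanner_hanger's own z axis and vertical above 0.6 rad or height (world z) of spanner_hanger below 0.11 m).
It fails at once if the screwdriver hanger is tipped over or dropped (angle between driver_hanger's own z axis and vertical above 0.6 rad or height (world z) of driver_hanger below 0.11 m).
It also fails if it takes over 70 s, if anything falls off the work surface, if the arm or the gripper's body presses on something with over 40 N, if the wrist force passes 120 N, or if a joint passes its speed limit or range.

ROBOT

A 6-joint arm with a two-finger parallel gripper is mounted at the origin on the work surface. World frame = base frame: x ahead of the robot, y to its left, z up, the work surface at z = 0. Lengths are in mm, angles in rad, forces in N, time in s.
With the tool pointing down it reaches from about 275 to 875 mm from the base axis. Payload 12.5 kg.
Tool frame: the origin (TCP) lies midway between the tips of the shut fingers; the grasp point (between the pads) lies 19 mm behind it; z points along the fingers, y is the direction in which the jaws open and shut (so a half turn about z gives the same grasp; the last joint's range is limited). The gripper opens to 85 mm and grips with 20 to 120 N. Pads are 22 mm wide; open, the fingers measure 114 mm over their backs; the gripper's body (76 mm by 85 mm) begins 54 mm behind the grasp point. The pads swing forward as they close: fully open they stand 13 mm farther back than shut.
Start: joints at [1.123, 0.351, 1.652, -0, 1.139, -0.085], TCP at [195.159, 514.196, 231.29] pointing down, gripper open.
Joint ranges: [-2.75, 2.75], [-0.79, 2.1], [0.01, 2.65], [-1.57, 4.71], [0.07, 3.14], [-2.87, 2.87]. Speed limits (rad/s): [2.22, 2.22, 2.79, 3.14, 3.14, 3.14].

INTERFACE

Orientations are given as [roll, pitch, yaw] about the fixed x, y, z axes, in that order (R = Rz(yaw) Ry(pitch) Rx(roll)).
In Python, from rig import env gives the robot as it stands.
- The arm moves only by the tool jog_arm, never from a script. Its argument "moves" is one flat list of numbers, 5 for each row, row after row: the shift along the tool's x, y, z in cm, then the turn about the tool's z in rad, then the opening, from -1 (shut) to 1 (fully open), so that 0 is half open. In form: [dx, dy, dz, roll, grip, dx, dy, dz, roll, grip, ...]. A call has 1 to 5 rows; each row shifts and turns the commanded pose from where the row before left it, along the tool's axes as they then stand; what a row does not reach is not made up. A row lasts 1/10 s, in which the tool goes at most 50 mm and 8.59 degrees, less where a joint would pass 70% of its speed; a pose out of reach is approached as far as the arm can. A call with a gripper value outside its range is refused whole. The fingers move at their own pace and stop on an object; "grip_force" is the grip in N (left out, the last holds). Time passes only in rows, so rows that do not move let the fingers close. It gives the time, the measured TCP pose, the force and the opening at its end, in the units of the state.
- env.get_state(): the state, without advancing time (a new reading comes with each control period).
- env.capture(name): name is "scene" or "top" or "wrist"; returns a dict with "img" (420x560x3 uint8, red, green, blue), "mtx" (3x3 intrinsics, pixels), "world_to_cam" (4x4, takes a point from world to camera coordinates). Camera axes: x right, y down, z forward; pixel columns grow to the right and rows downward; lengths in mm; the calibration is good to about 2 mm. A picture is of the moment at which its call begins. There is no depth.
- env.sign_off(): hands the job in, once; it reports no verdict.
Trained networks look in a picture, given as the dict that the camera call returned (one of the last four; its "shot" number tells which), for a name from the list of things; names that differ only in an ending like _2 or _b are one class to them, and where a whole thing is asked for, a point or a joint stands for the part that bears it (a point fixed in the world has none). Each returns a list of dicts, best first, with "conf" (0 to 1); they miss things now and then, are a little off and sometimes report something else, mostly with a low value. They report only what shows in the picture. A call takes as long as a camera call. They do not tell look-alikes from the thing itself.
- env.find_in(picture, label): "rect" ([left, top, right, bottom] in pixels, round what is visible of it).
The state is a dict: "t": time; "q": joint angles; "qvel": joint speeds; "tau": joint torques, N m; "tool_pos": TCP position; "eef_rot": TCP orientation; "wrist_force": force on the tool from outside, world axes, zero at the start; "ft_torque": the same for the moment, N m; "finger_gap": finger opening in mm.
Only numpy, scipy, OpenCV 4.12 (cv2) and the standard library are available. Lean on these libraries where they do the work, as an engineer would, in place of code of your own. Each camera call takes 0.05 s, during which the arm holds its last target.

## Working session

There is one attempt and no reset: what is moved stays moved. The work goes in short steps, Python scripts to look and compute and a tool call to move; the robot and the scene stay as the last step left them, time stands still between calls to the robot, and variables do not carry over. Pictures are saved under pics/ and viewed, and the job is handed in when it is done.

Besides the shell and the picture viewer there is one more tool, called after ">>>" as name(argument=value, ...) on one line, values as JSON. jog_arm: Moves the arm, as the interface text tells. Its arguments: {"type":"object","properties":{"moves":{"type":"array","items":{"type":"number"}},"grip_force":{"type":"number"}},"required":["moves"]}

```bash
ls; mkdir -p pics
python3 - <<'E'
from rig import env
import cv2, numpy as np
print(env.get_state())
for n in ["scene","top","wrist"]:
    c=env.capture(n); cv2.imwrite(f"pics/{n}0.png",cv2.cvtColor(c["img"],cv2.COLOR_RGB2BGR))
    np.savez(f"{n}0.npz",img=c["img"],mtx=c["mtx"],w2c=c["world_to_cam"])
    print(n,c["mtx"].tolist(),np.round(c["world_to_cam"],3).tolist())
    for l in ["rail","spanner_hanger","driver_hanger","cradle_a","oil_bottle","screw_jar","steel_block","wax_block"]:
        print(l,[(np.round(d["rect"]).tolist(),round(d["conf"],2)) for d in env.find_in(c,l)])
E
```

```text
pics
{'t': 0.0, 'q': array([ 1.12339785e+00,  3.51203862e-01,  1.65243418e+00,  1.93887741e-05,
        1.13909798e+00, -8.46072338e-02]), 'qvel': array([ 4.37232834e-05,  1.08983542e-03, -4.32607972e-04, -2.13585450e-03,
        1.24273715e-03,  1.13158546e-03]), 'tau': array([-9.30547976e-04, -5.06090605e+01, -2.91403109e+01, -5.93827485e-05,
        4.40495161e-03, -7.65818129e-06]), 'tool_pos': array([195.01736827, 513.90778433, 230.77231881]), 'eef_rot': array([-3.14045486e+00, -1.14159464e-04,  2.77879323e+00]), 'wrist_force': array([-0.01341475,  0.34368123,  0.24339514]), 'ft_torque': array([-0.04235893, -0.01302324, -0.07028294]), 'finger_gap': 85.34740318675661}
scene [[415.967627477658, 0.0, 276.668105008825], [0.0, 415.967627477658, 204.7941422452618], [0.0, 0.0, 1.0]] [[-0.833, 0.552, -0.024, 417.025], [0.328, 0.458, -0.826, -110.734], [-0.445, -0.697, -0.563, 1472.755], [0.0, 0.0, 0.0, 1.0]]
rail [([255.0, 170.0, 276.0, 195.0], 0.7), ([212.0, 150.0, 252.0, 237.0], 0.62)]
spanner_hanger [([292.0, 283.0, 344.0, 361.0], 0.96), ([358.0, 271.0, 397.0, 353.0], 0.85), ([286.0,
[... 1094 characters left out ...]
], 0.68), ([173.0, 159.0, 213.0, 212.0], 0.24)]
oil_bottle [([302.0, 229.0, 320.0, 250.0], 0.85)]
screw_jar [([383.0, 129.0, 412.0, 161.0], 0.69), ([278.0, 160.0, 318.0, 193.0], 0.36)]
steel_block [([277.0, 162.0, 321.0, 196.0], 0.81)]
wax_block [([386.0, 259.0, 424.0, 281.0], 0.77)]
wrist [[297.77386879137634, 0.0, 274.7729174167936], [0.0, 297.77386879137634, 211.0442669037896], [0.0, 0.0, 1.0]] [[0.355, 0.935, 0.0, -548.591], [0.896, -0.34, 0.287, -36.648], [0.269, -0.101, -0.958, 380.349], [0.0, 0.0, 0.0, 1.0]]
rail []
spanner_hanger []
driver_hanger [([73.0, 396.0, 94.0, 419.0], 0.44)]
cradle_a [([182.0, 348.0, 193.0, 364.0], 0.46)]
oil_bottle []
screw_jar []
steel_block []
wax_block []
```

View pics/scene0.png

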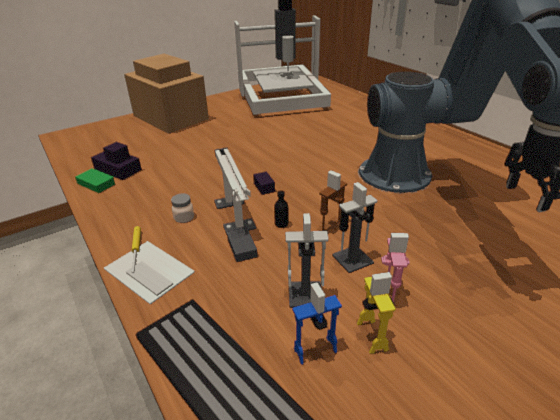

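View pics/top0.png

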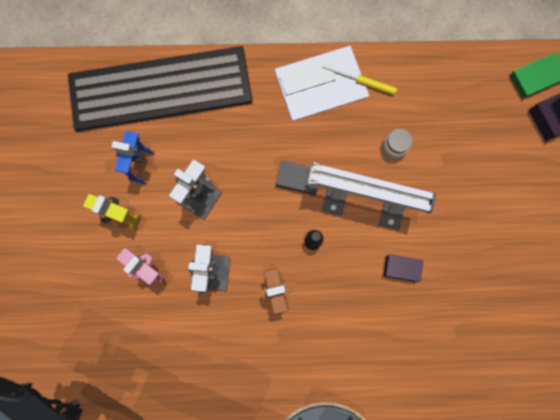

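View pics/wrist0.png

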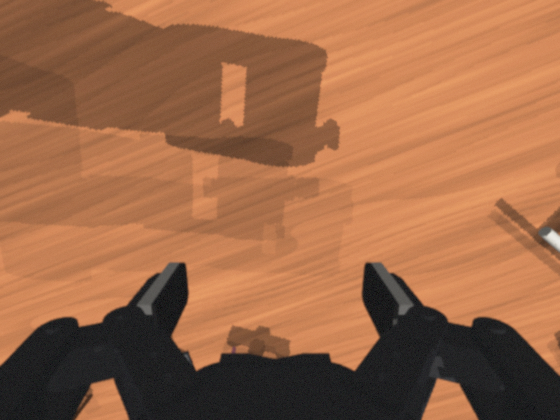

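Run:
```python
import cv2
a=cv2.imread("pics/top0.png"); 
cv2.imwrite("pics/t1.png",cv2.resize(a[150:310,160:300],None,fx=5,fy=5,interpolation=cv2.INTER_CUBIC)[:600*10, :])
c=cv2.resize(a[140:240,265:445],None,fx=4.4,fy=4.4,interpolation=cv2.INTER_CUBIC);cv2.imwrite("pics/t2.png",c)
c=cv2.resize(a[150:300,165:235],None,fx=4,fy=4,interpolation=cv2.INTER_CUBIC);cv2.imwrite("pics/t1.png",c)
s=cv2.imread("pics/scene0.png")
c=cv2.resize(s[140:310,200:400],None,fx=3.5,fy=3.5,interpolation=cv2.INTER_CUBIC);cv2.imwrite("pics/s1.png",c)
```

```text
(no output)
```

View pics/t1.png

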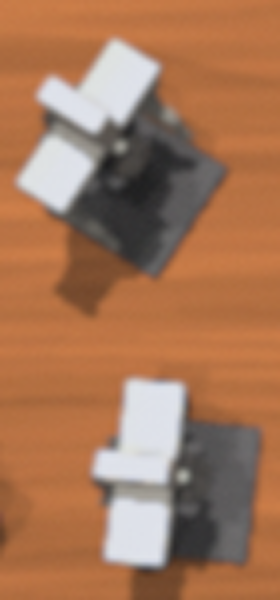

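View pics/t2.png

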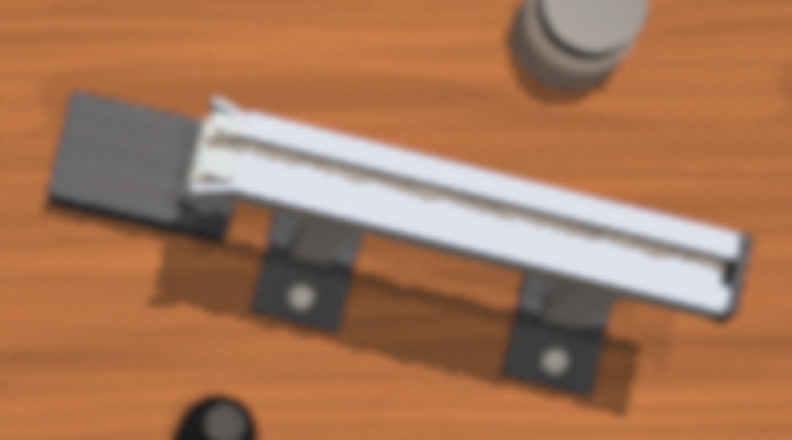

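View pics/s1.png

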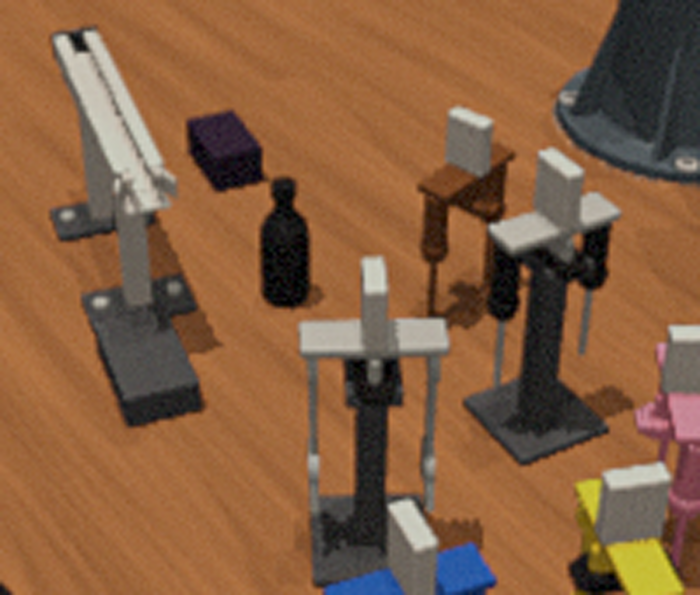

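```bash
cat > h.py <<'E'
import numpy as np, cv2
from scipy.optimize import least_squares
def load(n):
    d=np.load(n+".npz"); return d["img"],d["mtx"],d["w2c"]
def proj(P,K,T):
    P=np.atleast_2d(P); c=P@T[:3,:3].T+T[:3,3]; u=c@K.T; return u[:,:2]/u[:,2:]
def unproj(uv,z,K,T):
    uv=np.atleast_2d(uv); d=np.c_[(uv-K[:2,2])/[K[0,0],K[1,1]],np.ones(len(uv))]@T[:3,:3]
    C=-T[:3,:3].T@T[:3,3]; s=(z-C[2])/d[:,2]; return C+d*s[:,None]
def loc2w(p,L):
    x,y,a=p[:3]; L=np.atleast_2d(L); c,s=np.cos(a),np.sin(a)
    return np.c_[x+c*L[:,0]-s*L[:,1], y+s*L[:,0]+c*L[:,1], L[:,2]]
def box(x,y,z0,z1,ox=0,oy=0):
    b=np.array([[-x,-y],[x,-y],[x,y],[-x,y]])/2.+[ox,oy]
    P=[[*q,z0] for q in b]+[[*q,z1] for q in b]
    E=[(i,(i+1)%4) for i in range(4)]+[(4+i,4+(i+1)%4) for i in range(4)]+[(i,i+4) for i in range(4)]
    return [(P[i],P[j]) for i,j in E]
def hanger(z=150): return box(92,30,z+26,z+34)+box(14,36,z+34,z+80)
def railm():
    return box(38,240,150,170)+[([s*7.5,-120,170],[s*7.5,120,170]) for s in(-1,1)]
def draw(img,segs,p,K,T,sc,off,col=(0,255,0)):
    for a,b in segs:
        q=(proj(loc2w(p,[a,b]),K,T)-off+.5)*sc-.5
        cv2.line(img,tuple(int(v) for v in np.round(q[0]*16)),tuple(int(v) for v in np.round(q[1]*16)),col,1,cv2.LINE_AA,4)
def crop(img,r,sc):
    x0,y0,x1,y1=r; return cv2.resize(cv2.cvtColor(img,cv2.COLOR_RGB2BGR)[y0:y1,x0:x1],None,fx=sc,fy=sc,interpolation=cv2.INTER_CUBIC)
E
python3 - <<'E'
from h import *
img,K,T=load("top0")
def c(pts,off,sc): return np.array(pts)/sc+off
s=unproj(c([(115,40),(160,68),(65,213),(17,182)],(165,150),4),184,K,T)
d=unproj(c([(127,380),(186,383),(165,567),(104,563)],(165,150),4),184,K,T)
for n,q in (("span",s),("drv",d)):
    ct=q.mean(0); ax=(q[0]+q[1]-q[2]-q[3]); print(n,ct,np.arctan2(ax[1],ax[0]),[np.linalg.norm(q[i]-q[(i+1)%4]).round(1) for i in range(4)])
r=unproj(c([(240,105),(742,233),(730,312),(235,192)],(265,140),4.4),170,K,T)
print(r, [np.linalg.norm(r[i]-r[(i+1)%4]).round(1) for i in range(4)])
ax=r[0]+r[3]-r[1]-r[2]; print("rail yaw of +y",np.arctan2(ax[1],ax[0]), r.mean(0))
E
```

```text
span [604.67129006 281.72309801 184.        ] -0.5813022612222878 [np.float64(28.0), np.float64(89.5), np.float64(29.8), np.float64(89.2)]
drv [425.94821193 252.25313261 184.        ] -0.11664371368625097 [np.float64(29.8), np.float64(92.2), np.float64(30.5), np.float64(91.8)]
[[ 640.02815804    6.68742957  170.        ]
 [ 573.09469037 -229.42571884  170.        ]
 [ 535.28860288 -221.13578765  170.        ]
 [ 597.59451642   10.4818957   170.        ]] [np.float64(245.4), np.float64(38.7), np.float64(239.9), np.float64(42.6)]
rail yaw of +y 1.3012112867283978 [ 586.50149193 -108.34804531  170.        ]
```

```bash
cat >> h.py <<'E'
def refine(segs,p0,views,shift=6,fixz=True,sig=1.0):
    # maximise mean |gradient across| along projected visible segments
    from scipy.optimize import minimize
    G=[]
    for img,K,T in views:
        g=cv2.GaussianBlur(cv2.cvtColor(img,cv2.COLOR_RGB2GRAY).astype(np.float32),(0,0),sig)
        G.append((cv2.Sobel(g,cv2.CV_32F,1,0),cv2.Sobel(g,cv2.CV_32F,0,1),K,T))
    def f(v):
        p=np.array([p0[0]+v[0],p0[1]+v[1],p0[2]+v[2]/50]); tot=0
        for gx,gy,K,T in G:
            for a,b in segs:
                t=np.linspace(.05,.95,25)[:,None]; q=proj(loc2w(p,np.array(a)*(1-t)+np.array(b)*t),K,T).astype(np.float32)
                dd=q[-1]-q[0]; n=np.array([-dd[1],dd[0]])/ (np.hypot(*dd)+1e-9)
                sx=cv2.remap(gx,q[:,:1],q[:,1:],cv2.INTER_LINEAR);sy=cv2.remap(gy,q[:,:1],q[:,1:],cv2.INTER_LINEAR)
                tot+=abs((sx*n[0]+sy*n[1]).mean())*np.hypot(*dd)
        return -tot
    best=None
    for dx in(-shift/2,0,shift/2):
        for dy in(-shift/2,0,shift/2):
            r=minimize(f,[dx,dy,0],method="Nelder-Mead",options=dict(initial_simplex=np.array([[dx,dy,0],[dx+2,dy,0],[dx,dy+2,0],[dx,dy,2]])))
            if best is None or r.fun<best.fun: best=r
    v=best.x; return np.array([p0[0]+v[0],p0[1]+v[1],p0[2]+v[2]/50]),best.fun
def top_segs(L): return [s for s in L]
E
cat > fit.py <<'E'
from h import *
vt,vs=load("top0"),load("scene0")
P=dict(span=[604.7,281.7,-.581],drv=[425.9,252.3,-.117],rail=[586.5,-108.3,-.27])
top=lambda b:b[4:8]
hs=top(box(92,30,176,184))+top(box(14,36,184,230))
def rs():
    b=box(38,240,150,170); return [b[5],b[7]]+[([s*7.5,-115,170],[s*7.5,115,170]) for s in(-1,1)]
out={}
for n in P:
    sg=rs() if n=="rail" else hs
    if n=="rail": sg=sg+[([-19,-120,170],[-7.5,-120,170]),([7.5,-120,170],[19,-120,170])]
    for nm,v in(("top",[vt]),("scene",[vs]),("both",[vt,vs])):
        print(n,nm,*[np.round(x,3) for x in refine(sg,P[n],v)])
    out[n]=refine(sg,P[n],[vt,vs])[0]
np.savez("poses.npz",**out)
for nm,v,rr in(("top",vt,[(160,140,300,300,4),(265,140,445,240,4)]),("scene",vs,[(200,140,400,310,3.9)])):
    for k,(x0,y0,x1,y1,sc) in enumerate(rr):
        c=crop(v[0],(x0,y0,x1,y1),sc)
        for n in out: draw(c,railm() if n=="rail" else hanger(),out[n],v[1],v[2],sc,(x0,y0))
        cv2.imwrite(f"pics/o_{nm}{k}.png",c)
E
python3 fit.py
```

```text
span top [ 6.06001e+02  2.83350e+02 -5.81000e-01] -28305.396
span scene [ 6.06495e+02  2.84236e+02 -5.85000e-01] -20162.133
span both [ 6.06066e+02  2.83514e+02 -5.76000e-01] -48240.629
drv top [ 4.27385e+02  2.53575e+02 -1.13000e-01] -31399.244
drv scene [ 4.28625e+02  2.54873e+02 -1.27000e-01] -18683.719
drv both [ 4.27575e+02  2.53755e+02 -1.13000e-01] -49510.84
rail top [ 5.87320e+02 -1.06783e+02 -2.70000e-01] -73255.508
rail scene [ 5.85491e+02 -1.09146e+02 -2.68000e-01] -24956.211
rail both [ 5.87328e+02 -1.06112e+02 -2.70000e-01] -97082.789
```

View pics/o_top0.png

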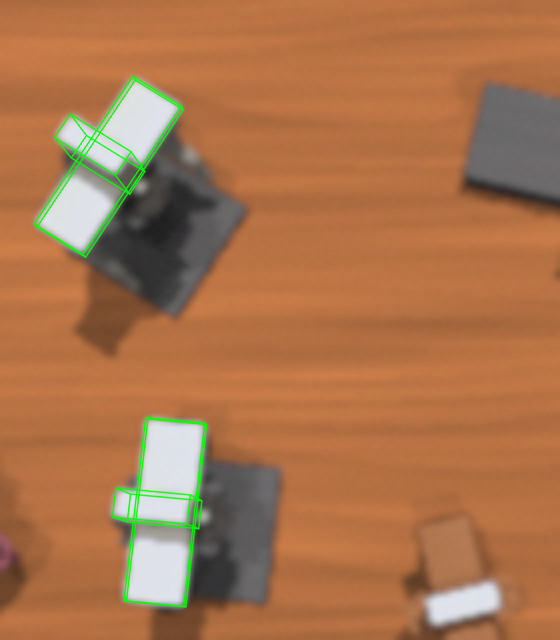

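View pics/o_top1.png

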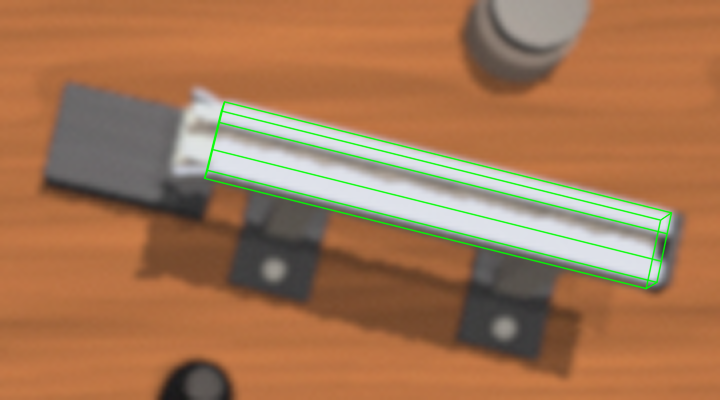

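View pics/o_scene0.png

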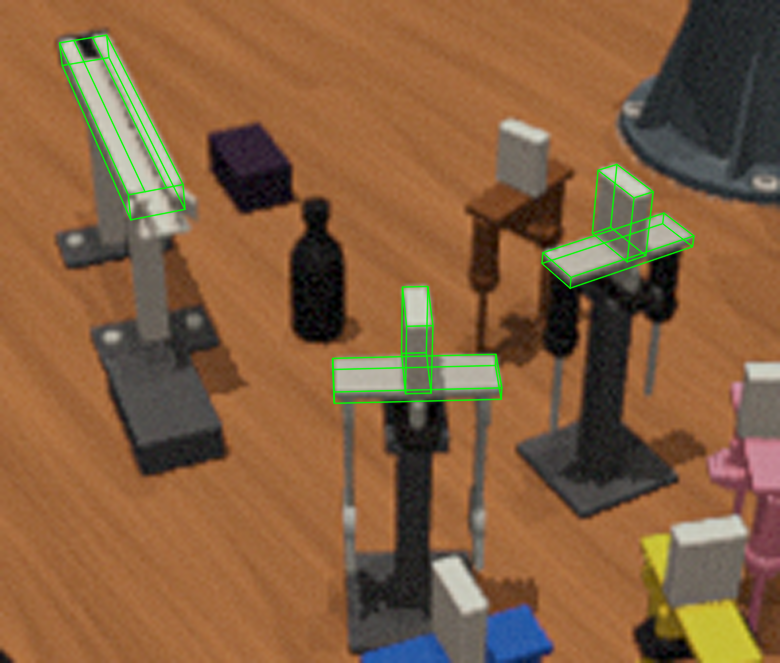

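>>> jog_arm(moves=[0,0,-4,0.148,1,0,0,-4,0.148,1,0,0,-2,0.148,1,0,0,0,0.148,1,0,0,0,0.148,1])

```text
t: 1.85
tool_pos: [195.2, 514.3, 332.1]
eef_rot: [3.141, -0.001, 2.033]
wrist_force: [0.1, -1.0, -0.1]
finger_gap: 85.7
```

>>> jog_arm(moves=[0,0,0,0.148,1,0,0,0,0.148,1,0,0,0,0.148,1,0,0,0,0.148,1,0,0,0,0.148,1])

```text
t: 2.35
tool_pos: [195.2, 514.2, 331.3]
eef_rot: [-3.142, 0.0, 1.293]
wrist_force: [0.4, -0.7, -0.4]
finger_gap: 85.3
```

>>> jog_arm(moves=[0,0,0,0.148,1,0,0,0,0.148,1,0,3,0,0,1,0.5,4,0,0,1,0.5,4,0,0,1])

```text
t: 2.85
tool_pos: [294.1, 462.8, 331.4]
eef_rot: [-3.142, -0.0, 1.004]
wrist_force: [-0.1, 0.5, 0.8]
finger_gap: 85.2
```

>>> jog_arm(moves=[0.3,4,0,0,1,0.3,4,0,0,1,0.3,4,0,0,1,0.3,4,0,0,1,0.3,4,0,0,1])

```text
t: 3.35
tool_pos: [471.3, 367.5, 331.3]
eef_rot: [-3.142, -0.0, 1.003]
wrist_force: [-0.2, 0.3, -0.5]
finger_gap: 85.3
```

>>> jog_arm(moves=[0,4,0,0,1,0,4,0,0,1,0,4,0,0,1,0,3.5,0,0.01,1,0,0,0,0,1])

```text
t: 3.85
tool_pos: [603.3, 282.4, 330.3]
eef_rot: [3.141, 0.001, 0.989]
wrist_force: [-0.1, 1.5, 0.4]
finger_gap: 85.2
```

```bash
cat > snap.py <<'E'
import sys
from rig import env
import numpy as np, cv2
cam,name=sys.argv[1:3]
c=env.capture(cam); cv2.imwrite(f"pics/{name}.png",cv2.cvtColor(c["img"],cv2.COLOR_RGB2BGR))
np.savez(name+".npz",img=c["img"],mtx=c["mtx"],w2c=c["world_to_cam"])
s=env.get_state(); print(s["t"],s["tool_pos"].round(1),s["eef_rot"].round(4),s["q"].round(3),s["wrist_force"].round(1),round(s["finger_gap"],1))
E
python3 snap.py wrist w1
```

```text
3.9 [601.7 283.8 330.5] [-3.1411e+00  8.0000e-04  9.9030e-01] [ 0.371  0.5    1.186 -0.     1.456  0.951] [-0.2  0.5  0.1] 85.1
```

View pics/w1.png

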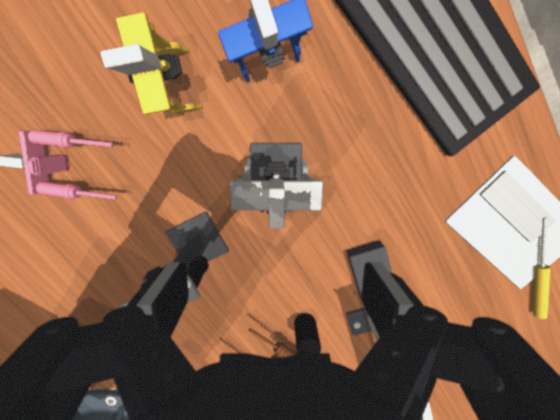

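```bash
cat > fitw.py <<'E'
import sys
from h import *
name,obj=sys.argv[1:3]; z=float(sys.argv[3]) if len(sys.argv)>3 else 150
P=np.load("poses.npz"); v=load(name); top=lambda b:b[4:8]
hs=top(box(92,30,z+26,z+34))+top(box(14,36,z+34,z+80))
if obj=="rail":
    b=box(38,240,150,170); hs=[b[5],b[7]]
p,f=refine(hs,P[obj],[v]); print(obj,name,p.round(4),"prev",P[obj].round(4))
q=proj(loc2w(p,[[0,0,z+34]]),v[1],v[2])[0]; sc=3
x0,y0=np.clip((q-[100,90]).astype(int),0,None); r=(x0,y0,min(x0+200,560),min(y0+180,420)); c=crop(v[0],r,sc)
draw(c,railm() if obj=="rail" else hanger(z),p,v[1],v[2],sc,(x0,y0)); cv2.imwrite(f"pics/f_{name}_{obj}.png",c)
E
python3 fitw.py w1 span
```

```text
span w1 [ 6.036037e+02  2.825297e+02 -5.826000e-01] prev [ 6.060660e+02  2.835142e+02 -5.764000e-01]
```

View pics/f_w1_span.png

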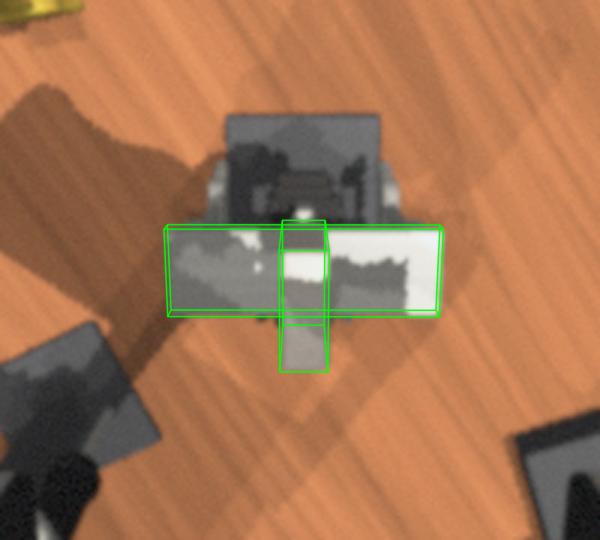

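>>> jog_arm(moves=[0,0.23,3,0,1,0,0,3,0,1,0,0,3,0,1,0,0,2,0,1,0,0,0,0,1])

```text
t: 4.4
tool_pos: [600.6, 284.2, 218.5]
eef_rot: [-3.138, 0.004, 0.994]
wrist_force: [0.4, -0.0, -0.8]
finger_gap: 85.1
```

```bash
python3 snap.py wrist w2; python3 fitw.py w2 span
```

```text
4.45 [601.5 284.4 220.8] [-3.1404e+00  1.5000e-03  9.9370e-01] [0.372 0.573 1.333 0.    1.238 0.949] [-0.1 -0.5  1.1] 85.6
span w2 [ 6.045271e+02  2.819787e+02 -5.910000e-01] prev [ 6.060660e+02  2.835142e+02 -5.764000e-01]
```

View pics/w2.png

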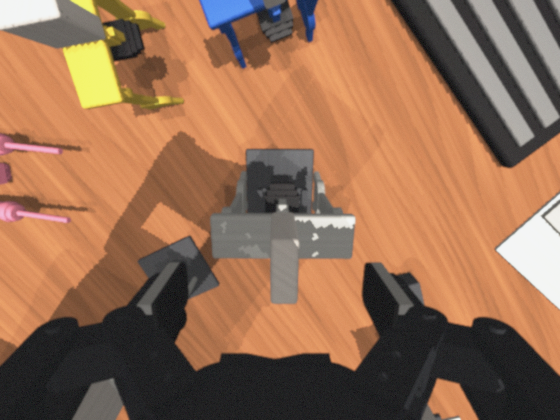

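>>> jog_arm(moves=[0,0.25,1.4,0,1,0,0,1.4,0,1,0,0,0,0,1])

```text
t: 4.75
tool_pos: [603.8, 282.2, 191.2]
eef_rot: [-3.14, 0.002, 0.993]
wrist_force: [0.1, 0.1, 0.3]
finger_gap: 85.5
```

```bash
python3 snap.py wrist w3
```

```text
4.8 [604.2 282.3 192.3] [-3.1405e+00  1.4000e-03  9.9270e-01] [0.367 0.602 1.357 0.    1.185 0.945] [0.5 0.5 0.9] 85.5
```

View pics/w3.png

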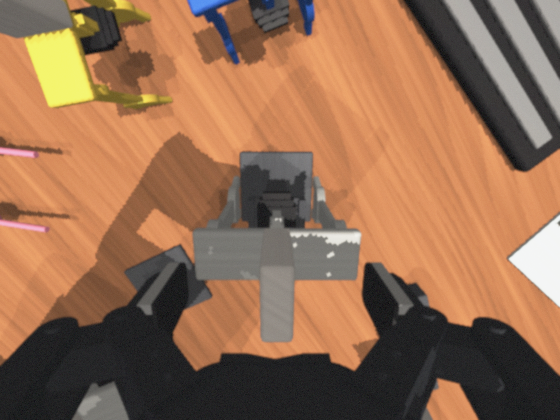

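>>> jog_arm(moves=[0,0,0,0,-1,0,0,0,0,-1,0,0,0,0,-1,0,0,0,0,-1,0,0,0,0,-1], grip_force=70)

```text
t: 5.3
tool_pos: [604.8, 282.5, 193.6]
eef_rot: [3.141, -0.0, 0.993]
wrist_force: [1.7, -1.7, 5.1]
finger_gap: 13.1
```

>>> jog_arm(moves=[0,0,0,0,-1,0,0,0,0,-1,0,0,0,0,-1])

```text
t: 5.6
tool_pos: [604.8, 282.5, 193.6]
eef_rot: [3.141, -0.0, 0.993]
wrist_force: [1.3, -0.5, 3.7]
finger_gap: 13.4
```

>>> jog_arm(moves=[0,0,-1,0,-1,0,0,-3,0,-1,0,0,-3,0,-1,0,0,-4,0,-1,0,0,-2,0,-1])

```text
t: 6.1
tool_pos: [604.8, 282.7, 327.1]
eef_rot: [3.14, -0.003, 0.993]
wrist_force: [-0.3, -0.5, -2.8]
finger_gap: 13.3
```

```bash
python3 snap.py wrist w4;python3 snap.py scene s4;  python3 - <<'E'
from h import *
v=load("top0"); P=np.load("poses.npz")["rail"]
def inrail(w):
    d=np.array(w)[:2]-P[:2]; c,s=np.cos(P[2]),np.sin(P[2]); return (c*d[0]+s*d[1],-s*d[0]+c*d[1])
b=unproj([314,237],110,v[1],v[2])[0]; print("bottle",b,inrail(b))
b=unproj([397,140],70,v[1],v[2])[0]; print("jar",b,inrail(b))
b=unproj([295,178],30,v[1],v[2])[0]; print("block",b,inrail(b))
E
```

```text
6.15 [605.4 282.9 329.5] [ 3.1378 -0.0054  0.9929] [0.368 0.503 1.185 0.    1.448 0.945] [0.6 1.1 0.6] 13.0
6.2 [605.2 282.8 326.7] [ 3.1387 -0.0041  0.9929] [0.367 0.504 1.188 0.    1.444 0.945] [-0.3 -0.1 -3. ] 13.4
bottle [492.44194718  18.75522499 110.        ] (np.float64(-124.72092386215897), np.float64(95.07811953206993))
jar [ 718.65261966 -183.62779735   70.        ] (np.float64(147.22920823387653), np.float64(-39.7301952127909))
block [642.15258281  53.2068212   30.        ] (np.float64(10.402029293430822), np.float64(168.16693147241807))
```

View pics/w4.png

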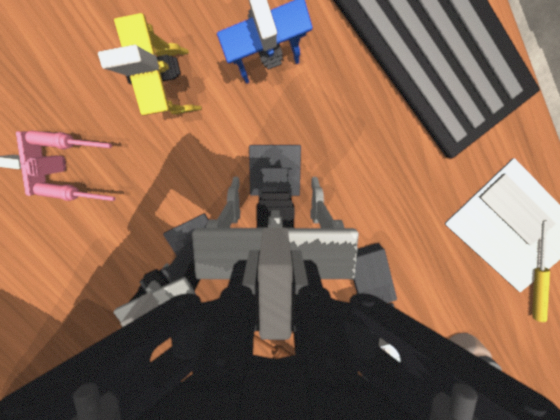

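View pics/s4.png

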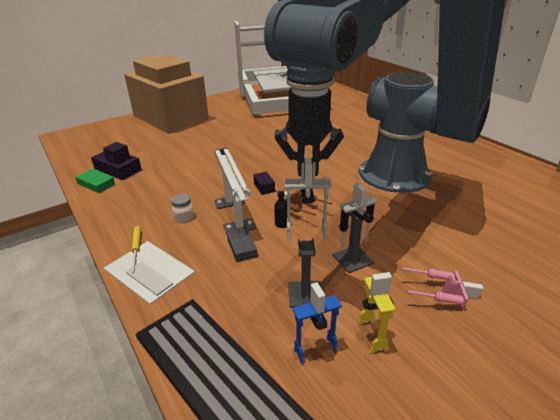

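>>> jog_arm(moves=[0,0,0,-0.103,-1,0,0,0,-0.103,-1,0,0,0,-0.102,-1,-2,1,0,0,-1,-3,1.5,0,0,-1])

```text
t: 6.7
tool_pos: [614.5, 228.1, 320.9]
eef_rot: [-3.138, 0.001, 1.303]
wrist_force: [0.0, -0.6, -3.9]
finger_gap: 13.4
```

>>> jog_arm(moves=[-3,1.5,0,0,-1,-3,1.5,0,0,-1,-3,1.5,0,0,-1,-2.5,1.2,0,0,-1,-1.4,0.5,0,0,-1])

```text
t: 7.2
tool_pos: [640.4, 84.7, 321.3]
eef_rot: [-3.139, 0.001, 1.299]
wrist_force: [-0.5, 0.5, -4.0]
finger_gap: 13.4
```

>>> jog_arm(moves=[0,0,0,0,-1,0,0,0,0,-1,0,0,0,0,-1])

```text
t: 7.5
tool_pos: [640.4, 88.0, 322.9]
eef_rot: [-3.141, -0.0, 1.302]
wrist_force: [0.4, -0.2, -4.0]
finger_gap: 13.0
```

```bash
python3 snap.py wrist w5;python3 snap.py top t5;python3 snap.py scene s5
```

```text
7.55 [640.5  88.  323.1] [-3.1412e+00 -1.0000e-04  1.3021e+00] [0.064 0.464 1.258 0.    1.419 0.333] [-0.1  0.1 -3.3] 12.7
7.6 [640.5  87.9 323.2] [-3.1413e+00 -1.0000e-04  1.3021e+00] [0.064 0.464 1.258 0.    1.419 0.333] [-0.8  0.3 -2.4] 13.1
7.65 [640.6  87.7 323.2] [-3.1415e+00 -1.0000e-04  1.3019e+00] [0.064 0.464 1.258 0.    1.419 0.333] [-0.1 -0.5 -3.2] 13.1
```

View pics/w5.png

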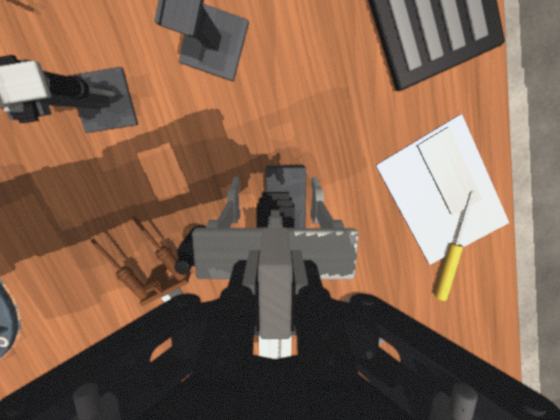

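View pics/t5.png

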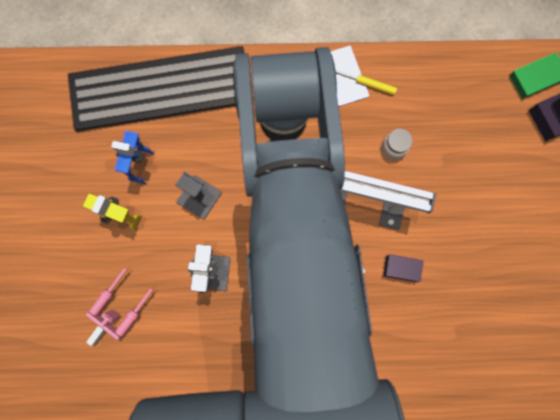

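View pics/s5.png

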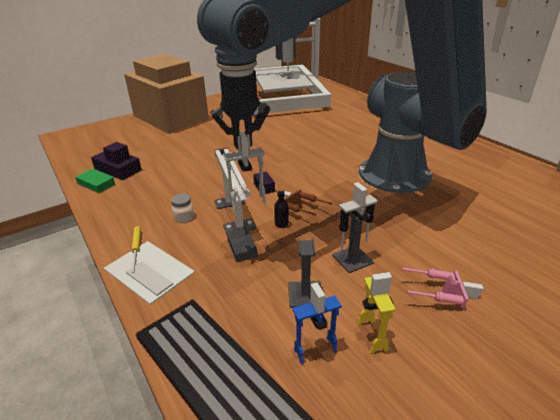

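Run:
```python
from h import *
v=load("w5"); out=np.load("poses.npz"); x0,y0,x1,y1,sc=215,310,335,380,6
c=crop(v[0],(x0,y0,x1,y1),sc)
lead=[([s*19,120,170],[s*24,140,170]) for s in (-1,1)]+[([s*7.5,120,170],[s*7.5,140,174]) for s in (-1,1)]+[([-20,140,174],[20,140,174])]
draw(c,railm()+lead,[585.5,-108,-.27],v[1],v[2],sc,(x0,y0)); cv2.imwrite("pics/w5o.png",c)
```

```text
(no output)
```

View pics/w5o.png

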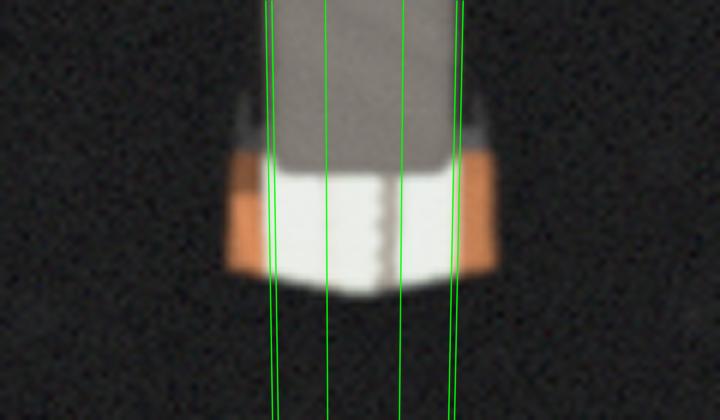

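>>> jog_arm(moves=[0,-0.1,3,0,-1,0,0,3,0,-1,0,0,3,0,-1,0,0,2.5,0,-1,0,0,0.9,0,-1])

```text
t: 8.15
tool_pos: [638.6, 87.5, 196.6]
eef_rot: [-3.138, 0.001, 1.301]
wrist_force: [0.0, 0.6, -3.4]
finger_gap: 13.4
```

>>> jog_arm(moves=[0,0,0,0,-1,0,0,0,0,-1,0,0,0,0,-1])

```text
t: 8.45
tool_pos: [640.5, 87.2, 201.0]
eef_rot: [3.139, -0.001, 1.301]
wrist_force: [0.2, -1.1, -2.2]
finger_gap: 12.9
```

```bash
python3 snap.py scene s6; python3 snap.py wrist w6
python3 - <<'E'
from h import *
v=load("w6"); x0,y0,x1,y1,sc=215,310,335,380,6
c=crop(v[0],(x0,y0,x1,y1),sc)
draw(c,railm(),[585.5,-108,-.27],v[1],v[2],sc,(x0,y0)); cv2.imwrite("pics/w6o.png",c)
v=load("s6"); c=crop(v[0],(180,130,320,280),4)
P=[585.5,-108,-.27]
draw(c,railm(),P,v[1],v[2],4,(180,130)); cv2.imwrite("pics/s6o.png",c)
E
```

```text
8.5 [640.3  87.1 200.8] [ 3.1394e+00 -8.0000e-04  1.3009e+00] [0.063 0.554 1.416 0.    1.17  0.333] [-0.1  0.5 -2.8] 13.2
8.55 [640.2  87.1 200.5] [ 3.1398e+00 -6.0000e-04  1.3009e+00] [0.063 0.554 1.416 0.    1.17  0.333] [-0.6 -0.1 -3.2] 13.4
```

View pics/w6o.png

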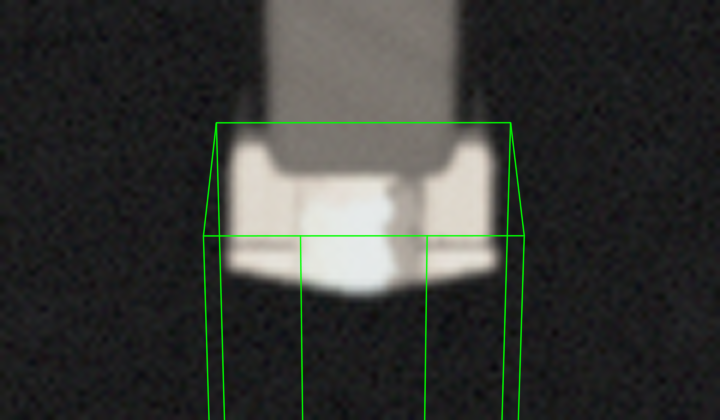

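View pics/s6o.png

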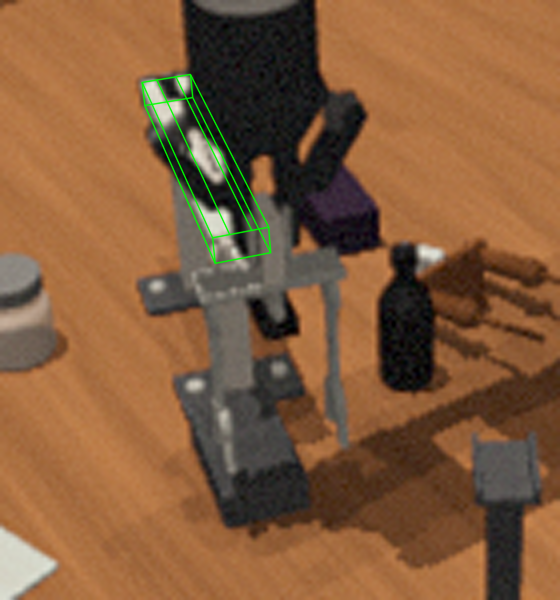

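>>> jog_arm(moves=[0,-0.06,0.3,0,-1,0,0,0,0,-1,0,0,0,0,-1])

```text
t: 8.85
tool_pos: [639.1, 87.2, 196.3]
eef_rot: [-3.141, 0.0, 1.301]
wrist_force: [-0.1, -0.4, -2.9]
finger_gap: 13.3
```

>>> jog_arm(moves=[-0.8,0,0,0,-1,-0.8,0,0,0,-1,-0.8,0,0,0,-1,0,0,0,0,-1])

```text
t: 9.25
tool_pos: [632.5, 62.7, 196.4]
eef_rot: [-3.142, 0.0, 1.3]
wrist_force: [0.6, -0.5, -3.7]
finger_gap: 13.1
```

```bash
cat > loc.py <<'E'
from rig import env
import numpy as np
s=env.get_state(); P=[585.5,-108,-.27]; d=s["tool_pos"][:2]-P[:2]; c,si=np.cos(P[2]),np.sin(P[2])
print("t %.2f local x %.1f y %.1f originz %.1f dyaw %.4f"%(s["t"],c*d[0]+si*d[1],-si*d[0]+c*d[1],s["tool_pos"][2]-43.6,s["eef_rot"][2]-P[2]-np.pi/2),s["wrist_force"].round(1),s["ft_torque"].round(2),round(s["finger_gap"],1))
E
python3 loc.py; python3 snap.py scene s7; python3 -c "
from h import *
v=load('s7'); cv2.imwrite('pics/s7o.png',crop(v[0],(190,140,290,240),6))"
```

```text
t 9.25 local x -0.2 y 177.1 originz 152.8 dyaw -0.0013 [ 0.6 -0.5 -3.7] [ 0.03 -0.01 -0.03] 13.1
9.3 [632.7  63.3 196.4] [ 3.1415 -0.      1.2997] [ 0.027  0.54   1.449 -0.     1.152  0.298] [-0.3  0.  -2.8] 13.4
```

View pics/s7o.png

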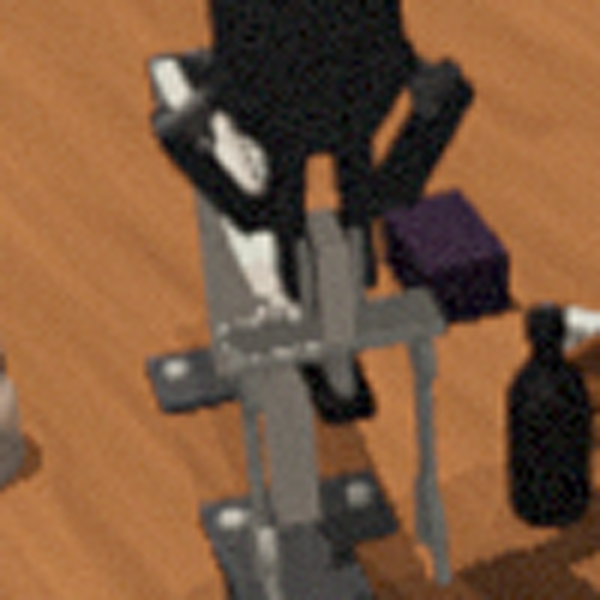

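>>> jog_arm(moves=[-0.8,0,0,0,-1,-0.8,0,0,0,-1,-0.8,0,0,0,-1,-0.8,0,0,0,-1,0,0,0,0,-1])

```text
t: 9.8
tool_pos: [624.0, 32.1, 196.3]
eef_rot: [-3.142, 0.0, 1.3]
wrist_force: [0.1, -0.2, -2.8]
finger_gap: 13.3
```

```bash
python3 loc.py
```

```text
t 9.80 local x -0.3 y 145.3 originz 152.7 dyaw -0.0010 [ 0.1 -0.2 -2.8] [-0.01 -0.01  0.02] 13.3
```

>>> jog_arm(moves=[-0.8,0,0,0,-1,-0.8,0,0,0,-1,-0.8,0,0,0,-1,-0.8,0,0,0,-1,-0.8,0,0,0,-1])

```text
t: 10.3
tool_pos: [613.4, -6.0, 196.3]
eef_rot: [3.142, 0.0, 1.301]
wrist_force: [0.1, 0.5, -3.7]
finger_gap: 13.2
```

>>> jog_arm(moves=[-0.8,0,0,0,-1,-0.8,0,0,0,-1,-0.8,0,0,0,-1,-0.8,0,0,0,-1,0,0,0,0,-1])

```text
t: 10.8
tool_pos: [604.8, -37.1, 196.3]
eef_rot: [-3.142, 0.0, 1.3]
wrist_force: [-0.1, 0.5, -2.3]
finger_gap: 13.3
```

```bash
python3 loc.py;python3 snap.py scene s8; python3 -c "
from h import *
v=load('s8'); cv2.imwrite('pics/s8o.png',crop(v[0],(190,120,290,220),6))"
```

```text
t 10.80 local x -0.3 y 73.4 originz 152.7 dyaw -0.0009 [-0.1  0.5 -2.3] [ 0.07 -0.02 -0.01] 13.3
10.85 [605.  -36.6 196.3] [-3.1416 -0.      1.3001] [-0.137  0.488  1.536  0.     1.118  0.133] [-0.3  0.1 -2.4] 13.5
```

View pics/s8o.png

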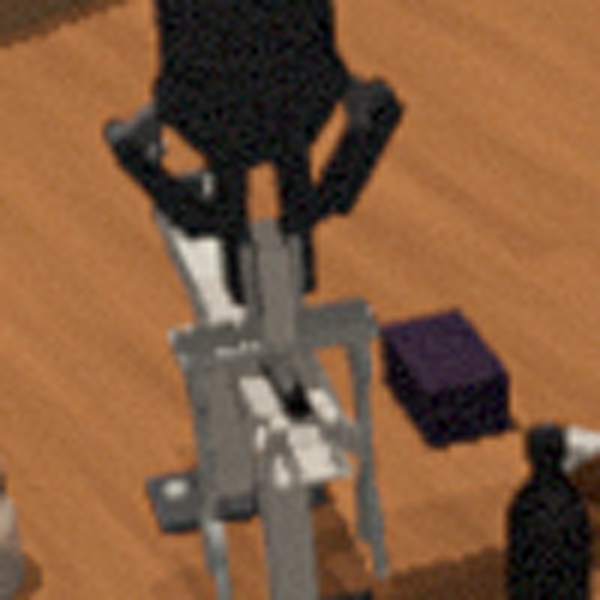

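>>> jog_arm(moves=[-1.2,0,0,0,-1,-1.5,0,0,0,-1,-1.5,0,0,0,-1,-1.5,0,0,0,-1,-1.5,0,0,0,-1])

```text
t: 11.35
tool_pos: [585.4, -107.1, 196.3]
eef_rot: [3.142, 0.0, 1.3]
wrist_force: [0.7, 0.3, -2.4]
finger_gap: 13.4
```

>>> jog_arm(moves=[-1.5,0,0,0,-1,-1.5,0,0,0,-1,-1.5,0,0,0,-1,-1.5,0,0,0,-1,-1,0,0,0,-1])

```text
t: 11.85
tool_pos: [566.8, -174.4, 196.3]
eef_rot: [-3.142, 0.0, 1.3]
wrist_force: [-0.3, -0.6, -3.2]
finger_gap: 13.0
```

```bash
python3 loc.py
```

```text
t 11.85 local x -0.4 y -69.0 originz 152.7 dyaw -0.0005 [-0.3 -0.6 -3.2] [-0.05  0.01  0.01] 13.0
```

>>> jog_arm(moves=[-0.7,0,0,0,-1,-0.5,0,0,0,-1,-0.3,0,0,0,-1,0,0,0,0,-1,0,0,0,0,-1])

```text
t: 12.35
tool_pos: [563.3, -187.2, 196.3]
eef_rot: [3.142, -0.0, 1.301]
wrist_force: [0.1, 0.3, -2.7]
finger_gap: 13.3
```

```bash
python3 loc.py
```

```text
t 12.35 local x -0.3 y -82.2 originz 152.7 dyaw 0.0003 [ 0.1  0.3 -2.7] [-0.03 -0.   -0.01] 13.3
```

>>> jog_arm(moves=[-0.3,0,0,0,-1,-0.2,0,0,0,-1,0,0,0,0,-1])

```text
t: 12.65
tool_pos: [561.8, -192.5, 196.3]
eef_rot: [3.142, 0.0, 1.301]
wrist_force: [0.7, -0.0, -3.0]
finger_gap: 13.3
```

>>> jog_arm(moves=[-0.2,0,0,0,-1,0,0,0,0,-1])

```text
t: 12.85
tool_pos: [561.2, -194.4, 196.3]
eef_rot: [3.142, 0.0, 1.301]
wrist_force: [-0.0, -0.2, -2.6]
finger_gap: 13.0
```

```bash
python3 loc.py
```

```text
t 12.85 local x -0.3 y -89.7 originz 152.7 dyaw -0.0001 [-0.  -0.2 -2.6] [-0.02 -0.01 -0.01] 13.0
```

>>> jog_arm(moves=[-0.2,0,0,0,-1,0,0,0,0,-1])

```text
t: 13.05
tool_pos: [561.0, -195.6, 196.4]
eef_rot: [3.141, -0.002, 1.301]
wrist_force: [1.6, 4.8, -2.5]
finger_gap: 13.1
```

>>> jog_arm(moves=[-0.2,0,0,0,-1,0,0,0,0,-1])

```text
t: 13.25
tool_pos: [560.7, -196.4, 196.7]
eef_rot: [3.141, -0.003, 1.301]
wrist_force: [2.5, 11.0, 1.1]
finger_gap: 13.3
```

>>> jog_arm(moves=[0.1,0,0.15,0,-1,0,0,0.1,0,-1,0,0,0,0,-1])

```text
t: 13.55
tool_pos: [561.0, -196.2, 194.2]
eef_rot: [3.141, -0.002, 1.301]
wrist_force: [2.6, 7.1, -0.2]
finger_gap: 13.1
```

>>> jog_arm(moves=[0,0,0.05,0,-1,0,0,0,0,-1])

```text
t: 13.75
tool_pos: [561.0, -196.2, 193.8]
eef_rot: [3.141, -0.002, 1.301]
wrist_force: [1.6, 7.3, 1.5]
finger_gap: 13.2
```

```bash
python3 loc.py
```

```text
t 13.75 local x -0.0 y -91.5 originz 150.2 dyaw 0.0001 [1.6 7.3 1.5] [ 1.29 -0.32 -0.03] 13.2
```

>>> jog_arm(moves=[0,0,0,0,0.3,0,0,0,0,0.3,0,0,0,0,0.3,0,0,0,0,0.3,0,0,-1,0,0.3])

```text
t: 14.25
tool_pos: [559.9, -197.0, 202.6]
eef_rot: [-3.139, -0.0, 1.301]
wrist_force: [-0.5, -0.8, 0.2]
finger_gap: 55.7
```

>>> jog_arm(moves=[0,0,-2,0,0.5,0,0,-4,0,1,0,0,-4,0,1,0,0,-3,0,1,0,0,0,0,1])

```text
t: 14.75
tool_pos: [561.6, -197.7, 338.8]
eef_rot: [3.134, 0.001, 1.301]
wrist_force: [-0.6, 0.4, 1.0]
finger_gap: 85.5
```

```bash
python3 loc.py; python3 snap.py wrist w9;  python3 snap.py scene s9; python3 -c "
from h import *
v=load('s9'); cv2.imwrite('pics/s9o.png',crop(v[0],(190,120,290,220),6))"
```

```text
t 14.75 local x 0.9 y -92.8 originz 295.2 dyaw -0.0000 [-0.6  0.4  1. ] [ 0.03  0.04 -0.02] 85.5
14.8 [ 561.  -197.4  336. ] [3.1373e+00 7.0000e-04 1.3008e+00] [-0.417  0.351  1.393 -0.     1.393 -0.147] [-0.3 -0.4 -1.2] 85.2
14.85 [ 560.5 -197.2  334.1] [3.1403e+00 2.0000e-04 1.3007e+00] [-0.417  0.352  1.395 -0.     1.393 -0.146] [ 0.5 -0.6 -0.5] 85.4
```

View pics/s9o.png

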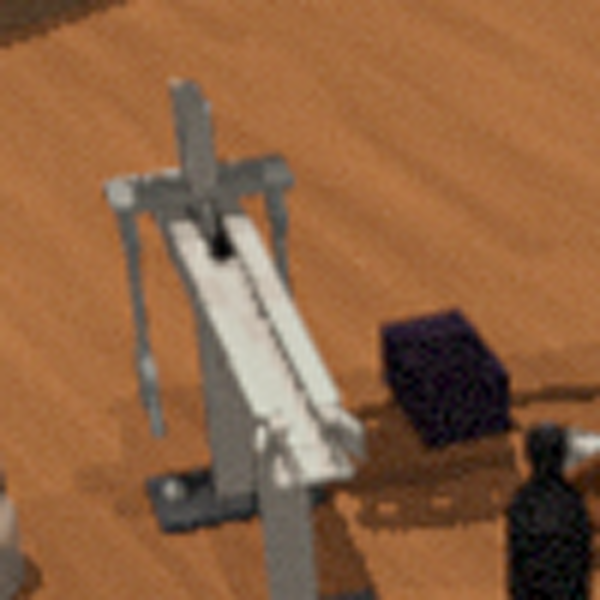

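View pics/w9.png

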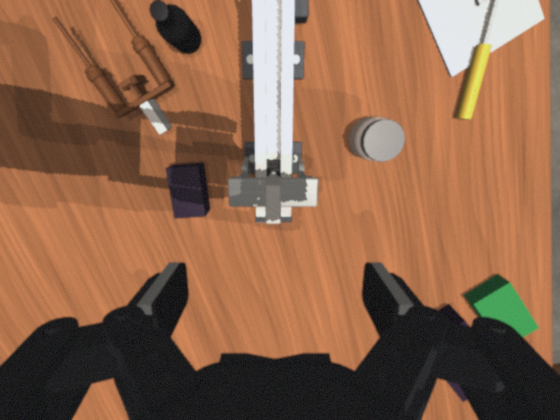

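>>> jog_arm(moves=[0,0,0,-0.1,1,0,0,0,-0.055,1,3,-1.3,0,0,1,4,-1.7,0,0,1,4,-1.7,0,0,1])

```text
t: 15.35
tool_pos: [525.3, -81.3, 331.9]
eef_rot: [-3.139, -0.0, 1.455]
wrist_force: [-0.3, 1.1, 0.2]
finger_gap: 85.2
```

>>> jog_arm(moves=[4,-1.7,0,0,1,4,-1.7,0,0,1,4,-1.7,0,0,1,4,-1.7,0,0,1,4,-1.7,0,0,1])

```text
t: 15.85
tool_pos: [463.7, 127.4, 332.3]
eef_rot: [-3.14, 0.001, 1.456]
wrist_force: [0.8, 0.4, 0.1]
finger_gap: 85.8
```

>>> jog_arm(moves=[4,-1.7,0,0,1,4,-1.7,0,0,1,3,-1.4,0,0,1,1,-0.6,0,0,1,0,0,0,0,1])

```text
t: 16.35
tool_pos: [424.3, 252.0, 332.5]
eef_rot: [-3.14, 0.001, 1.458]
wrist_force: [0.7, -0.6, 0.0]
finger_gap: 85.4
```

```bash
python3 snap.py wrist w10; python3 fitw.py w10 drv
```

```text
16.4 [424.9 251.  332.7] [-3.1407e+00  1.0000e-03  1.4568e+00] [ 0.44   0.156  1.652 -0.     1.335  0.554] [ 0.4 -0.2  0.6] 85.3
drv w10 [ 4.253480e+02  2.530334e+02 -1.313000e-01] prev [ 4.275746e+02  2.537554e+02 -1.129000e-01]
```

View pics/f_w10_drv.png

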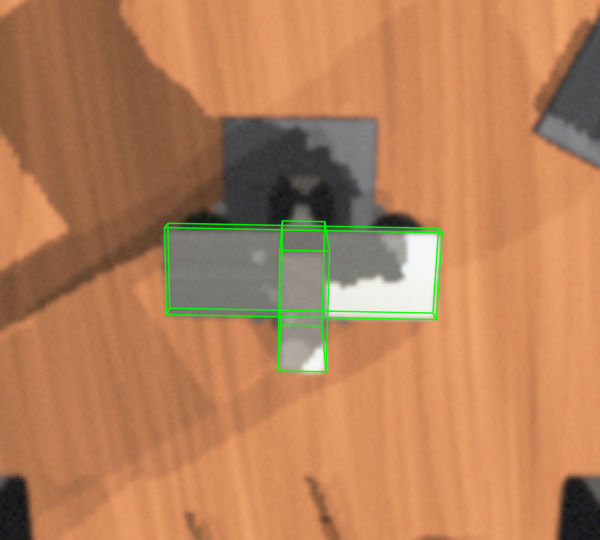

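View pics/w10.png

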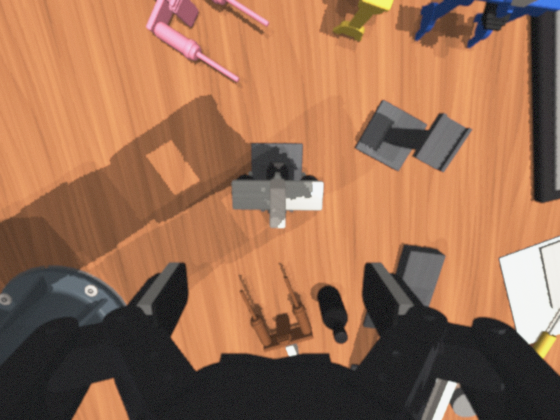

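>>> jog_arm(moves=[0.2,0,3,0.014,1,0,0,3,0,1,0,0,3,0,1,0,0,2,0,1,0,0,0,0,1])

```text
t: 16.9
tool_pos: [424.6, 251.4, 220.9]
eef_rot: [-3.137, 0.003, 1.44]
wrist_force: [-0.2, -0.3, -0.3]
finger_gap: 85.5
```

```bash
python3 snap.py wrist w11; python3 fitw.py w11 drv
```

```text
16.95 [425.4 252.  222.7] [-3.1397e+00  1.4000e-03  1.4402e+00] [ 0.441  0.261  1.8   -0.     1.083  0.571] [ 0.1 -0.2  0.9] 85.1
drv w11 [ 4.251214e+02  2.540687e+02 -9.580000e-02] prev [ 4.275746e+02  2.537554e+02 -1.129000e-01]
```

View pics/f_w11_drv.png

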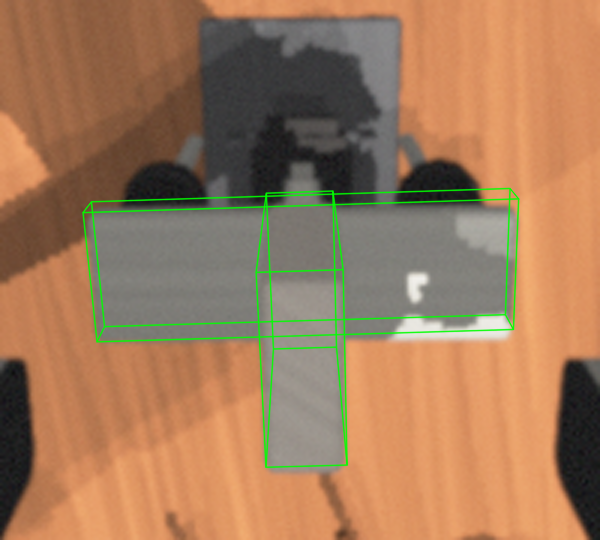

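>>> jog_arm(moves=[0.1,0,1.5,0,1,0,0,1.4,0,1,0,0,0,0,1])

```text
t: 17.25
tool_pos: [425.6, 253.7, 194.3]
eef_rot: [-3.141, 0.001, 1.441]
wrist_force: [0.5, 0.3, 0.0]
finger_gap: 85.6
```

```bash
python3 snap.py wrist w12
```

```text
17.3 [425.9 254.  195.1] [ 3.1413e+00 -1.0000e-04  1.4411e+00] [ 0.444  0.297  1.827 -0.     1.017  0.574] [-0.3  0.3 -0.4] 85.3
```

View pics/w12.png

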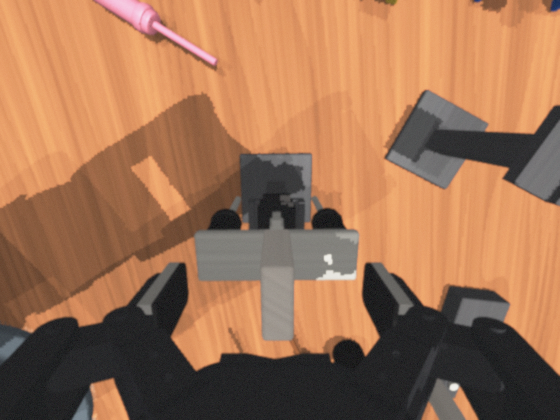

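Driver tab is centred between the fingers (277 vs. 275 px). Closing.

>>> jog_arm(moves=[0,0,0.1,0,-1,0,0,0,0,-1,0,0,0,0,-1,0,0,0,0,-1,0,0,0,0,-1])

```text
t: 17.8
tool_pos: [425.5, 254.4, 193.5]
eef_rot: [3.141, -0.0, 1.442]
wrist_force: [-6.6, 2.7, 0.1]
finger_gap: 13.1
```

>>> jog_arm(moves=[0,0,0,0,-1,0,0,0,0,-1,0,0,0,0,-1])

```text
t: 18.1
tool_pos: [425.5, 254.4, 193.5]
eef_rot: [3.141, -0.0, 1.442]
wrist_force: [-1.3, 0.3, 4.9]
finger_gap: 13.0
```

>>> jog_arm(moves=[0,0,-1,0,-1,0,0,-3,0,-1,0,0,-3,0,-1,0,0,-4,0,-1,0,0,-2,0,-1])

```text
t: 18.6
tool_pos: [425.7, 254.6, 326.6]
eef_rot: [3.139, -0.002, 1.442]
wrist_force: [1.0, -1.2, -2.6]
finger_gap: 13.3
```

>>> jog_arm(moves=[0,0,0,0,-1,0,0,0,0,-1])

```text
t: 18.8
tool_pos: [425.0, 254.2, 322.4]
eef_rot: [-3.141, 0.001, 1.442]
wrist_force: [-0.1, 1.3, -3.4]
finger_gap: 13.3
```

```bash
python3 snap.py wrist w13;python3 snap.py scene s13
```

```text
18.85 [424.8 254.1 321.8] [-3.1395e+00  1.3000e-03  1.4418e+00] [0.445 0.167 1.665 0.    1.312 0.574] [-0.2 -0.  -3. ] 13.1
18.9 [424.8 254.1 321.6] [-3.1391e+00  1.6000e-03  1.4419e+00] [ 0.445  0.167  1.665 -0.     1.312  0.574] [-0.6  0.6 -3.9] 13.3
```

View pics/s13.png

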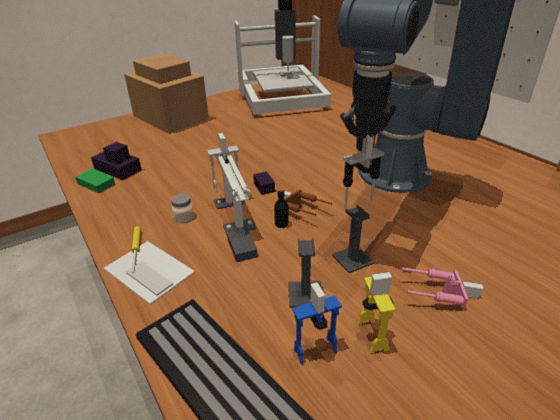

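>>> jog_arm(moves=[0,0,0,0.07,-1,0,0,0,0.071,-1,-0.8,2,0,0,-1,-1.3,3.2,0,0,-1,-1.3,3.2,0,0,-1])

```text
t: 19.4
tool_pos: [497.6, 198.5, 321.8]
eef_rot: [-3.14, 0.001, 1.302]
wrist_force: [1.1, 0.2, -2.9]
finger_gap: 13.2
```

>>> jog_arm(moves=[-1.3,3.2,0,0,-1,-1.3,3.2,0,0,-1,-1.3,3.2,0,0,-1,-1.3,3.2,0,0,-1,-1.1,3,0,0,-1])

```text
t: 19.9
tool_pos: [633.5, 95.1, 321.3]
eef_rot: [-3.139, 0.001, 1.3]
wrist_force: [0.8, 0.2, -1.2]
finger_gap: 13.1
```

>>> jog_arm(moves=[-0.5,1,0,0,-1,0,0,0,0,-1,0,0,0,0,-1])

```text
t: 20.2
tool_pos: [640.3, 89.5, 322.4]
eef_rot: [-3.14, 0.0, 1.301]
wrist_force: [-0.2, 0.5, -2.5]
finger_gap: 12.8
```

```bash
python3 loc.py; python3 snap.py wrist w14
python3 - <<'E'
from h import *
v=load("w14"); x0,y0,x1,y1,sc=215,310,335,380,6
c=crop(v[0],(x0,y0,x1,y1),sc)
draw(c,railm(),[585.5,-108,-.27],v[1],v[2],sc,(x0,y0)); cv2.imwrite("pics/w14o.png",c)
E
```

```text
t 20.20 local x 0.1 y 204.9 originz 278.8 dyaw 0.0002 [-0.2  0.5 -2.5] [ 0.07 -0.02 -0.  ] 12.8
20.25 [640.2  89.7 322.9] [-3.1405e+00  1.0000e-04  1.3015e+00] [0.067 0.465 1.258 0.    1.42  0.336] [ 0.6  0.9 -2.7] 13.5
```

View pics/w14o.png

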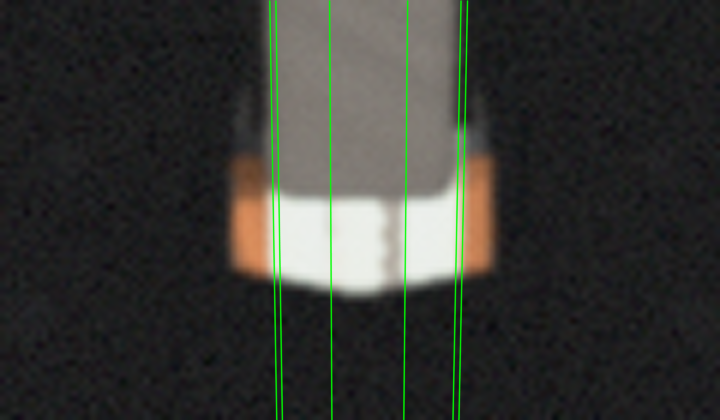

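>>> jog_arm(moves=[0,0,3,0,-1,0,0,3,0,-1,0,0,3,0,-1,0,0,2.5,0,-1,0,0,0.9,0,-1])

```text
t: 20.75
tool_pos: [639.3, 89.8, 197.0]
eef_rot: [-3.138, 0.001, 1.302]
wrist_force: [-0.0, 0.3, -2.7]
finger_gap: 13.2
```

>>> jog_arm(moves=[0,0,0.3,0,-1,0,0,0,0,-1,0,0,0,0,-1,0,0,0,0,-1])

```text
t: 21.15
tool_pos: [641.5, 89.0, 197.5]
eef_rot: [3.14, -0.001, 1.301]
wrist_force: [-0.3, 0.4, -3.2]
finger_gap: 13.4
```

```bash
python3 loc.py
```

```text
t 21.15 local x 1.4 y 204.8 originz 153.9 dyaw 0.0001 [-0.3  0.4 -3.2] [ 0.    0.02 -0.03] 13.4
```

>>> jog_arm(moves=[-0.8,-0.12,0.1,0,-1,-0.8,0,0,0,-1,-0.8,0,0,0,-1,0,0,0,0,-1])

```text
t: 21.55
tool_pos: [633.3, 64.7, 195.4]
eef_rot: [-3.142, 0.0, 1.3]
wrist_force: [-0.3, 0.6, -3.4]
finger_gap: 13.1
```

```bash
python3 loc.py
```

```text
t 21.55 local x -0.0 y 179.2 originz 151.8 dyaw -0.0012 [-0.3  0.6 -3.4] [ 0.   -0.   -0.04] 13.1
```

>>> jog_arm(moves=[-0.8,0,-0.1,0,-1,-0.8,0,0,0,-1,-0.8,0,0,0,-1,-0.8,0,0,0,-1,0,0,0,0,-1])

```text
t: 22.05
tool_pos: [624.8, 34.1, 196.3]
eef_rot: [-3.142, 0.0, 1.3]
wrist_force: [-0.4, 0.3, -2.9]
finger_gap: 13.0
```

```bash
python3 loc.py
```

```text
t 22.05 local x -0.1 y 147.5 originz 152.7 dyaw -0.0010 [-0.4  0.3 -2.9] [-0.01 -0.07  0.  ] 13.0
```

>>> jog_arm(moves=[-0.8,0,0,0,-1,-0.8,0,0,0,-1,-0.8,0,0,0,-1,-0.8,0,0,0,-1,-0.8,0,0,0,-1])

```text
t: 22.55
tool_pos: [614.1, -4.1, 196.3]
eef_rot: [3.142, 0.0, 1.301]
wrist_force: [-0.1, -0.5, -2.3]
finger_gap: 13.1
```

>>> jog_arm(moves=[-0.8,0,0,0,-1,-0.8,0,0,0,-1,-0.8,0,0,0,-1,-0.8,0,0,0,-1,0,0,0,0,-1])

```text
t: 23.05
tool_pos: [605.6, -35.2, 196.3]
eef_rot: [-3.142, 0.0, 1.3]
wrist_force: [-0.3, 0.6, -3.4]
finger_gap: 13.2
```

```bash
python3 loc.py;python3 snap.py scene s15; python3 -c "
from h import *
v=load('s15'); cv2.imwrite('pics/s15o.png',crop(v[0],(190,120,290,220),6))"
```

```text
t 23.05 local x -0.1 y 75.5 originz 152.7 dyaw -0.0009 [-0.3  0.6 -3.4] [ 0.01 -0.04  0.01] 13.2
23.1 [605.7 -34.7 196.3] [ 3.1416e+00 -1.0000e-04  1.3001e+00] [-0.134  0.489  1.534  0.     1.119  0.137] [-0.6 -0.1 -3.1] 13.5
```

View pics/s15o.png

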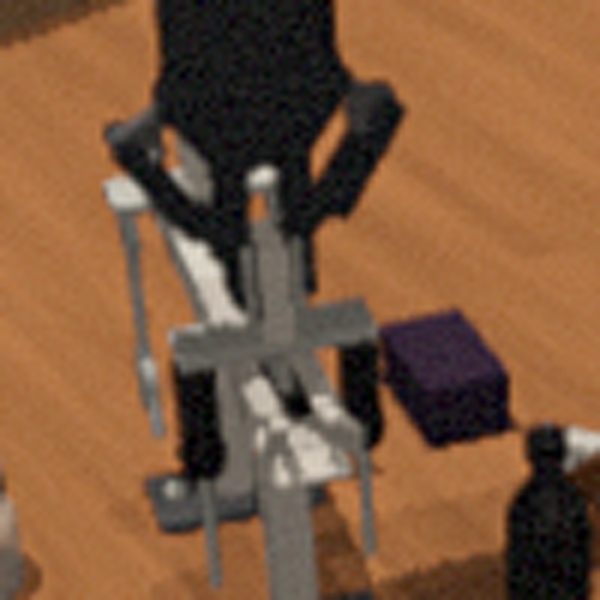

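>>> jog_arm(moves=[-1.2,0,0,0,-1,-1.5,0,0,0,-1,-1.5,0,0,0,-1,-1.5,0,0,0,-1,-1.5,0,0,0,-1])

```text
t: 23.6
tool_pos: [586.1, -105.1, 196.3]
eef_rot: [-3.142, 0.0, 1.3]
wrist_force: [0.4, 0.2, -2.4]
finger_gap: 13.2
```

>>> jog_arm(moves=[-1,0,0,0,-1,-0.8,0,0.1,0,-1,-0.5,0,0.05,0,-1,0,0,0,0,-1,0,0,0,0,-1])

```text
t: 24.1
tool_pos: [580.5, -125.5, 194.7]
eef_rot: [-3.142, -0.0, 1.301]
wrist_force: [-0.9, 0.5, -3.6]
finger_gap: 13.5
```

```bash
python3 loc.py
```

```text
t 24.10 local x -0.1 y -18.2 originz 151.1 dyaw 0.0002 [-0.9  0.5 -3.6] [0.03 0.01 0.01] 13.5
```

>>> jog_arm(moves=[-0.4,0,0,0,-1,-0.3,0,0,0,-1,-0.2,0,0,0,-1,0,0,0,0,-1])

```text
t: 24.5
tool_pos: [578.0, -134.6, 194.8]
eef_rot: [3.142, 0.0, 1.301]
wrist_force: [0.3, -0.5, -2.3]
finger_gap: 13.1
```

>>> jog_arm(moves=[-0.2,0,0,0,-1,0,0,0,0,-1])

```text
t: 24.7
tool_pos: [577.7, -135.9, 194.9]
eef_rot: [3.141, -0.001, 1.301]
wrist_force: [1.6, 3.5, -1.9]
finger_gap: 13.3
```

>>> jog_arm(moves=[-0.2,0,0,0,-1,0,0,0,0,-1])

```text
t: 24.9
tool_pos: [577.6, -136.9, 195.2]
eef_rot: [3.141, -0.003, 1.301]
wrist_force: [3.3, 9.7, -0.9]
finger_gap: 13.5
```

```bash
python3 loc.py
```

```text
t 24.90 local x 0.1 y -29.9 originz 151.6 dyaw -0.0002 [ 3.3  9.7 -0.9] [ 2.1  -0.6  -0.01] 13.5
```

>>> jog_arm(moves=[-0.2,0,0,0,-1,0,0,0,0,-1])

```text
t: 25.1
tool_pos: [577.4, -138.5, 195.7]
eef_rot: [3.14, -0.003, 1.301]
wrist_force: [2.1, 12.5, 3.8]
finger_gap: 13.0
```

>>> jog_arm(moves=[0.2,0,0.1,0,-1,0,0,0.05,0,-1,0,0,0,0,-1])

```text
t: 25.4
tool_pos: [577.4, -137.9, 194.1]
eef_rot: [3.14, -0.001, 1.301]
wrist_force: [0.2, 6.3, 4.2]
finger_gap: 13.4
```

```bash
python3 loc.py
```

```text
t 25.40 local x 0.2 y -30.9 originz 150.5 dyaw 0.0001 [0.2 6.3 4.2] [ 1.11 -0.03 -0.02] 13.4
```

>>> jog_arm(moves=[0,0,0,0,0.3,0,0,0,0,0.3,0,0,0,0,0.3,0,0,0,0,0.3,0,0,-1,0,0.3])

```text
t: 25.9
tool_pos: [576.3, -138.2, 202.5]
eef_rot: [-3.139, 0.0, 1.301]
wrist_force: [-0.9, -0.0, 0.0]
finger_gap: 55.8
```

>>> jog_arm(moves=[0,0,-2,0,0.5,0,0,-4,0,1,0,0,-4,0,1,0,0,-3,0,1,0,0,0,0,1])

```text
t: 26.4
tool_pos: [578.2, -138.7, 338.7]
eef_rot: [3.134, 0.0, 1.301]
wrist_force: [0.4, -0.0, -0.5]
finger_gap: 85.3
```

```bash
python3 snap.py wrist w16;  python3 snap.py scene s16; python3 -c "
from h import *
v=load('s16'); cv2.imwrite('pics/s16o.png',crop(v[0],(190,120,290,220),6))"
```

```text
26.45 [ 577.5 -138.5  336. ] [3.1371e+00 3.0000e-04 1.3008e+00] [-0.314  0.349  1.395 -0.     1.393 -0.044] [-0.4  2.1  0.7] 84.9
26.5 [ 577.  -138.3  334. ] [3.1403e+00 2.0000e-04 1.3008e+00] [-0.314  0.351  1.398 -0.     1.392 -0.044] [-1.2  1.  -1.3] 85.8
```

View pics/s16o.png

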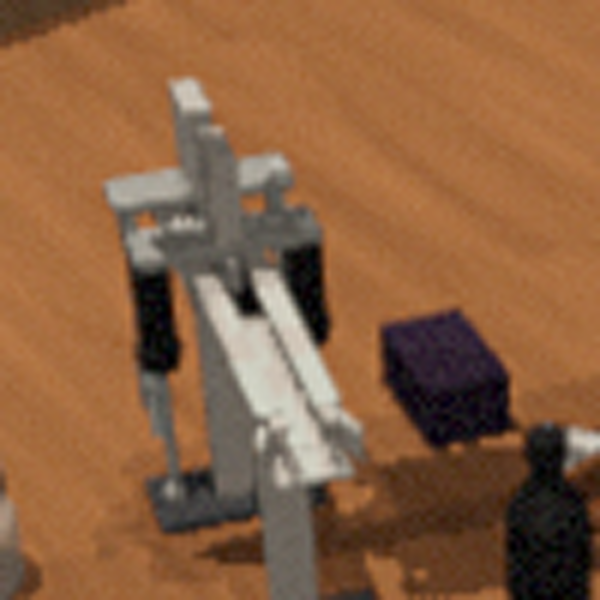

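View pics/w16.png

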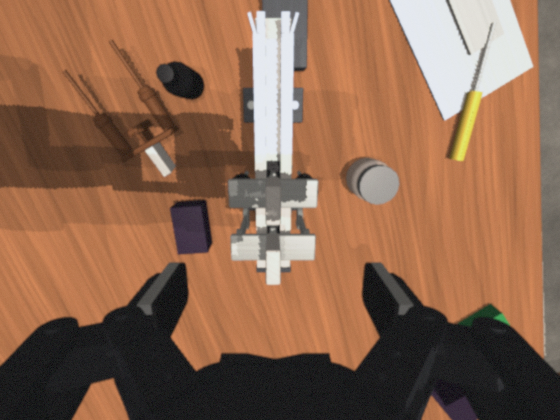

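Run:
```python
from h import *
R=[585.5,-108,-.27]; v=load("w16"); top=lambda b:b[4:8]
sc=5;x0,y0=215,150;c=crop(v[0],(215,150,335,300),4); res=[]
for n,y in(("drv",-30),("span",-90)):
    b=box(92,30,176,184);t=box(14,36,184,230)
    segs=[b[4],b[5],b[6],b[7],t[4],t[5],t[7]]
    w=loc2w(R,[[0,y,0]])[0]; p,_=refine(segs,[w[0],w[1],-.27],[v],shift=4); d=p[:2]-R[:2]; cc,s=np.cos(R[2]),np.sin(R[2])
    print(n,"local",(cc*d[0]+s*d[1]).round(2),(-s*d[0]+cc*d[1]).round(2),"dyaw",(p[2]+.27).round(4)); res.append(p)
    draw(c,hanger(),p,v[1],v[2],4,(x0,y0))
print("dist",np.hypot(*(res[0]-res[1])[:2]))
cv2.imwrite("pics/w16o.png",c)
```

```text
drv local -1.11 -30.43 dyaw -0.001
span local -1.2 -91.2 dyaw -0.0026
dist 60.76530951180187
```

View pics/w16o.png

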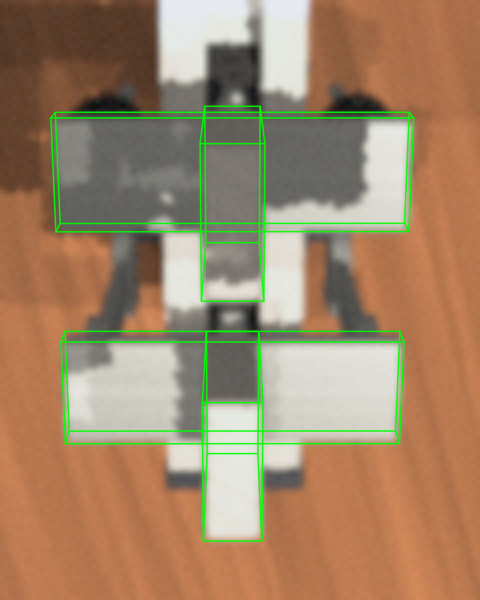

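```bash
python3 -c "
from rig import env
print(env.sign_off()); s=env.get_state(); print(s['t'],s['finger_gap'])"
```

```text
the job is handed in; nothing more can be done
None
the job is handed in; nothing more can be done
```

Both hangers are on the rail and I handed the job in at about 26.5 s. I got no verdict back, so the results below are my own checks.

**What I did:** I gripped the spanner hanger by its tab, lifted it out of its cradle and fed it in at the open end. I slid it on until it met the cap, with about 11 N of contact force, then let go. I did the same with the screwdriver hanger and closed it up against the spanner hanger, with about 12 N, then let go. The gripper ended open, about 100 mm above the tabs.

**Last checks (wrist camera):**

| | Spanner hanger | Screwdriver hanger |
|---|---|---|
| Distance from rail middle, along the rail | −91.2 mm (ideal −90) | −30.4 mm (ideal −30) |
| Distance to one side | about 1 mm | about 1 mm |
| Angle to the rail | under 0.003 rad | under 0.003 rad |

The two hangers are 60.8 mm apart, against a limit of 67 mm. Both stand upright in the channel. The arm never went near the bottle, jar or blocks. They look unmoved in the pictures, though I did not measure them again.

**Disagreements:**
- **Camera offset:** the top camera placed things 1–3 mm away from where the wrist camera did. I went by the wrist camera, which matched the grasps and the slot edges.
- **Toppled look-alikes:** the pink and brown screwdriver look-alikes were upright at the start and lying down in later pictures. The brown one was never near the arm. The pink one was passed over with the gripper at least 100 mm above the highest hanger, and I saw no contact force. I think both fell by themselves, but I can't prove it.

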